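Raise the counterweighted lane barrier and push the carton through

ROBOT

A 6-joint arm with a two-finger parallel gripper is mounted at the origin on the work surface; the furniture and walls round the work are solid. World frame = base frame: x ahead of the robot, y to its left, z up, the work surface at z = 0. Lengths are in mm, angles in rad, forces in N, time in s.
With the tool pointing down it reaches from about 300 to 775 mm from the base axis. Payload 14.6 kg.
Tool frame: the origin (TCP) lies midway between the tips of the shut fingers; the grasp point (between the pads) lies 19 mm behind it (manip.tcp_to_grasp is the distance from the TCP to the grasp point, in mm); z points along the fingers, x is the direction in which the jaws open and shut, and the axes are right-handed (so a half turn about z gives the same grasp; the last joint's range is limited). The gripper opens to 94 mm and grips with 3 to 60 N. Pads are 16 mm wide; open, the fingers measure 119 mm over their backs; the gripper's body (75 mm by 177 mm) begins 78 mm behind the grasp point.
Start: joints at [1.227, 0.3, 1.521, -0, 1.321, -0.067], TCP at [150.301, 529.055, 205.446] pointing down, gripper open.
Joint ranges: [-3.03, 3.03], [-0.79, 2.21], [0.23, 2.52], [-1.04, 4.18], [0, 3.07], [-2.55, 2.55]. Speed limits (rad/s): [2.22, 2.22, 2.57, 3.14, 3.14, 3.14].

INTERFACE

Orientations are given as [roll, pitch, yaw] about the fixed x, y, z axes, in that order (R = Rz(yaw) Ry(pitch) Rx(roll)).
In Python, from cell import manip gives the robot as it stands.
- The arm moves only by the tool arm_command, never from a script. Its argument "steps" is a list of rows, each a list of 3 entries, a list of its own where there are three numbers: the opening, from 0 (shut) to 1 (fully open), then the shift along the tool's x, y, z in cm, then the turn about the tool's z in rad. A call has 1 to 5 rows; each row shifts and turns the commanded pose from where the row before left it, along the tool's axes as they then stand; what a row does not reach is not made up. A row lasts 1/12 s, in which the tool goes at most 41.7 mm and 7.16 degrees, less where a joint would pass 70% of its speed; a pose out of reach is approached as far as the arm can. A call with a gripper value outside its range is refused whole. The fingers move at their own pace and stop on an object; "force" is the grip in N (left out, the last holds). Time passes only in rows, so rows that do not move let the fingers close. It gives the time, the measured TCP pose, the force and the opening at its end, in the units of the state.
- manip.read_state(): the state, without advancing time (a new reading comes with each control period).
- manip.camera(name): name is "scene" or "side" or "wrist"; returns (picture, depth): 400x640x3 uint8, red, green, blue; 400x640 float32, mm along the optical axis (not along the pixel's ray), 0 where there is no reading.
- manip.calibration(name): a dict with "fx", "fy", "cx", "cy" (pixels), "R" (3x3) and "t" (3): a world point X has camera coordinates R X + t; the wrist camera has in their place "tool_from_camera" (4x4, takes a point from camera to tool coordinates, whose origin is the TCP and whose axes are the tool frame's). Camera axes: x right, y down, z forward; pixel columns grow to the right and rows downward; lengths in mm; the calibration is good to about 2 mm. A picture is of the moment at which its call begins: read the wrist's pose just before it. calibration takes no time and is no camera call.
- manip.sign_off(): hands the job in, once; it reports no verdict.
The state is a dict: "clock": time; "joints": joint angles; "qd": joint speeds; "effort": joint torques, N m; "eef_pos": TCP position; "eef_rot": TCP orientation; "wrist_force": force on the tool from outside, world axes, zero at the start; "moment": the same for the moment, N m; "finger_gap": finger opening in mm.
Only numpy, scipy, OpenCV 4.12 (cv2) and the standard library are available. Lean on these libraries where they do the work, as an engineer would, in place of code of your own. Each camera call takes 0.05 s, during which the arm holds its last target.

TASK

Push the barrier arm up past its balance point so that it stays raised by itself, then push the small carton along the lane, under the raised arm, until it sits flush against the end stop. Only push: do not lift the carton off the lane, and do not disturb the tools and parts lying around. Finish with the barrier still up.

Things in the scene. Friction and masses are not known exactly. Their poses are not given: they have to be found in the camera images.
- lane: feed lane: grey slab fixed on the plywood deck over the crate (deck top at world z 0.196). Origin on the deck top, under the bar, mid-width; x along the lane from its open entry to the end stop, y towards the barrier post, z up. Slab x -120..95 mm, y -36..36 mm, 24 mm high; its top is the lane floor. Rails 6 mm thick stand 10 mm above the floor, 57 mm apart. The post at y 85 mm is 68 mm high
- barrier (a joint): barrier angle, rad: 0 level and shut, grows as the bar rises, 2.0 fully up on its stop, leaning 25 degrees past upright away from the lane. Balance point near 0.56: below it the bar falls shut; beyond it the weight carries it up by itself in about 2 to 4 s, damped, and holds it. Pushing up at the point bar_lift takes 1 to 2 N, less nearer the balance point
- bar_lift (a point): point in the bar, middle of its thickness, 160 mm from the pivot, on the free part beyond the lane with only the deck below. It moves with the bar. The bar is 14 mm wide (along the lane), 12 mm thick, level with its underside 49 mm above the deck when shut; from the pivot it crosses the lane along the lane's -y and ends 197 mm from the pivot in a rubber cap 16 mm thick
- bar_pivot (a point): the barrier's pivot, beside the lane: in the lane's frame x 0, y 85 mm, z 55 mm; axes as the lane's. The bar turns about the lane's x axis, in the lane's y-z plane. A dark steel weight (38 mm across, 46 mm long along x) sits on a stem 51 mm from the pivot: with the bar level it is 50 mm above the pivot and 12 mm beyond it in +y
- stop_face (a point): middle of the rubber face of the end stop at the lane's far end, which the carton must meet: in the lane's frame x 83 mm, y 0, z 37 mm. The stop plate's top is 58 mm above the deck
- carton_centre (a point): centre of the small closed cardboard carton that waits on the lane floor before the bar: 70 mm long along the lane, 50 mm wide, 35 mm high, about 0.25 kg; too tall for the 25 mm gap under the shut bar. Its own y axis lies along the lane, x across it, z up
- roller: bystander: a bare metal grooved roller, 41 mm across and 26 mm high, standing on its face, on the deck; origin at the centre of its underside
- wheel: bystander: a black feed wheel, 55 mm across, 14 mm thick, lying flat, on the deck; origin at the centre of its underside
- tape: bystander: a roll of black tape, 55 mm across, 19 mm high, lying flat, on the deck; origin at the centre of its underside
- key: bystander: an L-shaped hex key, 83 by 32 mm, 5 mm thick, lying flat, on the deck; origin at the centre of its underside
- spanner: bystander: an open-ended spanner, 162 mm long, 8 mm thick, lying flat, on the deck; origin at the centre of its underside

How it is judged (in metres and radians):
On the way:
1. the barrier stands raised by itself, untouched, while the carton still waits before it (value of joint barrier above 1.85 rad and contact force between each of the fingers, the arm and lane below 0.2 N and x of carton_centre in the frame of lane below -0.03 m), for 0.2 s.
At the end, for the whole second after the job is handed in: the barrier is still raised (above 1.85 rad) and the carton lies on the lane floor beyond it, between the rails, within 4 mm of the end stop's pad (value of joint barrier above 1.85 rad and x of carton_centre in the frame of lane between 0.044 and 0.055 m and y of carton_centre in the frame of lane between -0.008 and 0.008 m and z of carton_centre in the frame of lane between 0.036 and 0.047 m and distance between carton_centre and stop_face below 0.055 m); the robot touches nothing.
It fails at once if the carton is lifted more than 10 mm off the lane floor (z of carton_centre in the frame of lane above 0.0515 m).
It fails at once if a bystander (roller, wheel, tape, hex key, spanner) is moved more than 20 mm (distance of any of roller, wheel, tape, key, spanner from where it was at the start of the episode above 0.02 m).
It also fails if it takes over 48 s, if anything falls off the work surface, if the arm or the gripper's body presses on something with over 40 N, if the wrist force passes 120 N, or if a joint passes its speed limit or range.

## Working session

There is one attempt and no reset: what is moved stays moved. The work goes in short steps, Python scripts to look and compute and a tool call to move; the robot and the scene stay as the last step left them, time stands still between calls to the robot, and variables do not carry over. Pictures are saved under pics/ and viewed, and the job is handed in when it is done.

Besides the shell and the picture viewer there is one more tool, called after "Emit:" in YAML: its name, and indented under it one key for each argument. arm_command: Moves the arm, as the interface text tells. Its arguments: {"type":"object","properties":{"steps":{"type":"array","items":{"type":"array"}},"force":{"type":"number"}},"required":["steps"]}

```bash
mkdir -p pics; ls
python3 - <<'E'
from cell import manip
import cv2,numpy as np
s=manip.read_state();print(s)
for n in("scene","side","wrist"):
    p,d=manip.camera(n);cv2.imwrite(f"pics/{n}0.png",p[:,:,::-1]);np.savez(f"pics/{n}0.npz",p=p,d=d)
    print(n,manip.calibration(n))
E
```

```text
pics
{'clock': 0.0, 'joints': array([ 1.22740695e+00,  3.00467807e-01,  1.52159484e+00, -7.26473397e-06,
        1.32068643e+00, -6.66163387e-02]), 'qd': array([-9.91133136e-04, -6.40107951e-05, -6.77119910e-04,  1.78141526e-03,
        7.84767742e-04,  1.81345717e-04]), 'effort': array([-1.30441786e-04, -5.31802976e+01, -3.52743852e+01,  7.08482321e-02,
        2.43696116e-02, -1.10207927e-04]), 'eef_pos': array([150.21286888, 528.81401267, 204.88231471]), 'eef_rot': array([-3.14152269e+00,  1.15432639e-03,  1.29402513e+00]), 'wrist_force': array([ 0.79592241,  0.18879755, -0.16024257]), 'moment': array([ 0.00158511, -0.00549458, -0.02176501]), 'finger_gap': 94.05599827156034}
scene {'fx': 398.4843124500128, 'fy': 398.4843124500128, 'cx': 317.4566863196613, 'cy': 199.37886804373184, 'R': array([[ 0.78280242, -0.62177022, -0.02494329],
       [-0.34846077, -0.40479365, -0.84540948],
       [ 0.51555355,  0.67048035, -0.53353598]]), 't': array([-445.01835721,  420.32055678,  781.72678724])}
side {'fx': 451.33235018725094, 'fy': 451.33235018725094, 'cx': 312.6986273559878, 'cy': 194.91557484168527, 'R': array([[ 0.92793849, -0.3725655 , -0.01118523],
       [-0.21868441, -0.51987962, -0.82577376],
       [ 0.30183984,  0.76871329, -0.56389058]]), 't': array([-533.04189065,  338.15720208,  856.71426597])}
wrist {'fx': 353.9598926814118, 'fy': 353.9598926814118, 'cx': 317.18731417317224, 'cy': 194.82928114002488, 'tool_from_camera': array([[ 9.99999948e-01, -1.47339397e-04,  2.88000205e-04,
        -2.57032386e-01],
       [ 6.82793850e-05,  9.66334112e-01,  2.57290456e-01,
        -7.44746604e+01],
       [-3.16213443e-04, -2.57290423e-01,  9.66334072e-01,
        -1.79381132e+02],
       [ 0.00000000e+00,  0.00000000e+00,  0.00000000e+00,
         1.00000000e+00]])}
```

View pics/scene0.png

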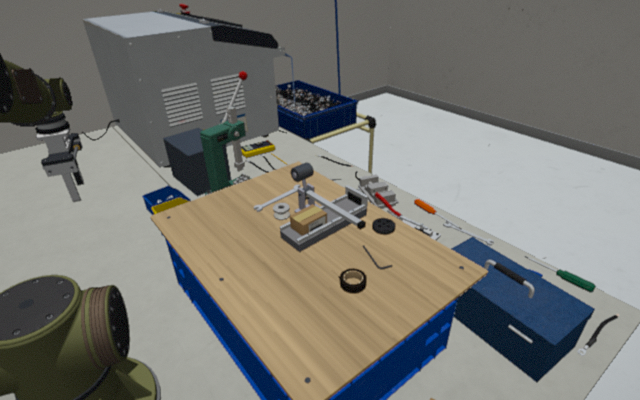

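View pics/side0.png

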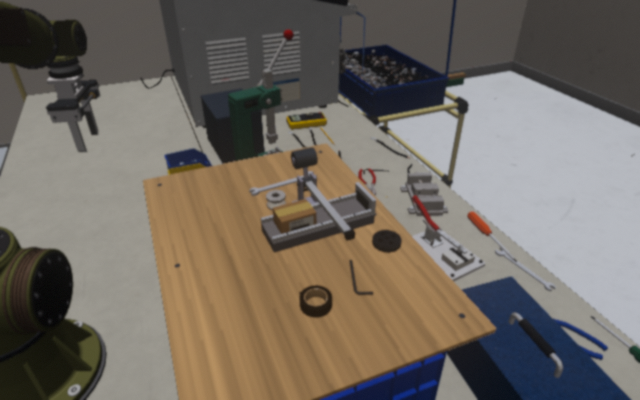

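View pics/wrist0.png

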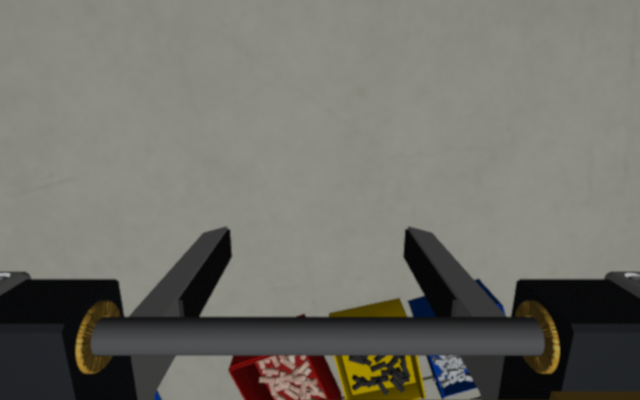

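Run:
```python
import cv2,numpy as np
a=np.load("pics/scene0.npz")['p'];b=np.load("pics/side0.npz")['p']
cv2.imwrite("pics/sc_c.png",cv2.resize(a[150:300,240:440],None,fx=4,fy=4,interpolation=cv2.INTER_CUBIC)[:,:,::-1])
cv2.imwrite("pics/si_c.png",cv2.resize(b[140:290,240:440],None,fx=4,fy=4,interpolation=cv2.INTER_CUBIC)[:,:,::-1])
```

```text
(no output)
```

View pics/sc_c.png

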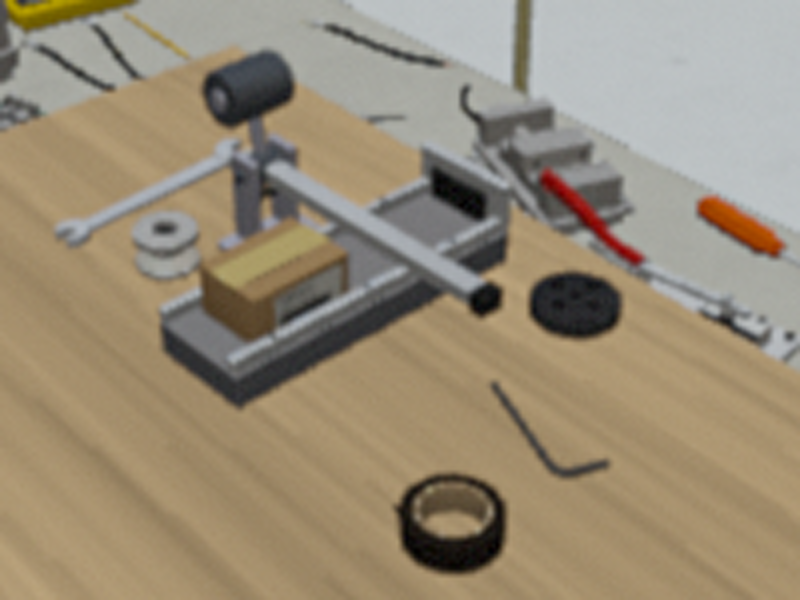

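View pics/si_c.png

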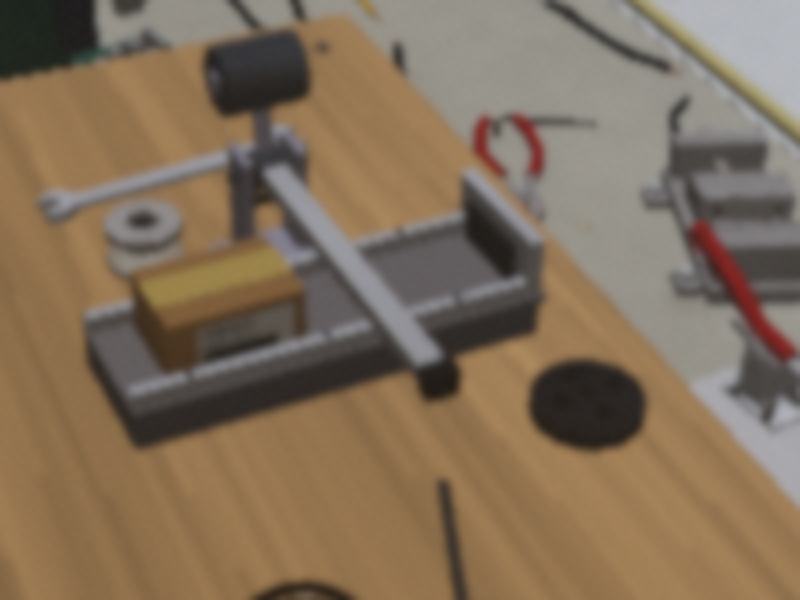

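```bash
cat > h.py <<'E'
from cell import manip
import numpy as np,cv2
from scipy.optimize import least_squares
def proj(n,X):
    c=manip.calibration(n);P=np.atleast_2d(X)@np.array(c['R']).T+c['t']
    return np.c_[c['fx']*P[:,0]/P[:,2]+c['cx'],c['fy']*P[:,1]/P[:,2]+c['cy']]
def lane2w(p,X):
    X=np.atleast_2d(X).astype(float);c,s=np.cos(p[2]),np.sin(p[2])
    return np.c_[p[0]+c*X[:,0]-s*X[:,1],p[1]+s*X[:,0]+c*X[:,1],196+X[:,2]]
def ray(n,u,v,z):
    c=manip.calibration(n);R=np.array(c['R']);C=-R.T@c['t']
    d=R.T@np.array([(u-c['cx'])/c['fx'],(v-c['cy'])/c['fy'],1]);return C+d*(z-C[2])/d[2]
E
python3 - <<'E'
from h import *
L=[[-120,-36,0],[-120,36,0],[95,-36,0],[0,-112,55]]
S=np.array([[240,405],[165,347],[507,262],[487,298]])/4+[240,150]
D=np.array([[138,446],[92,370],[533,332],[440,378]])/4+[240,140]
f=lambda p:np.r_[(proj("scene",lane2w(p,L))-S).ravel(),(proj("side",lane2w(p,L))-D).ravel()]
r=least_squares(f,[500,400,0.3]);p=r.x;print(p,f(p).round(1))
for n,m in(("scene",S),("side",D)):
    q=least_squares(lambda p:(proj(n,lane2w(p,L))-m).ravel(),p).x;print(n,q)
np.save("lane.npy",p)
for n,o in(("scene",(240,150)),("side",(240,140))):
    im=np.load(f"pics/{n}0.npz")['p'][o[1]:o[1]+150,o[0]:o[0]+200]
    im=cv2.resize(im,None,fx=4,fy=4,interpolation=cv2.INTER_CUBIC)[:,:,::-1].copy()
    def line(a,b,c=(0,0,255)):
        q=((proj(n,lane2w(p,[a,b]))-o)*4).round().astype(int);cv2.line(im,tuple(map(int,q[0])),tuple(map(int,q[1])),c,1)
    for y in(-36,36):
        for z in(0,24):line([-120,y,z],[95,y,z])
        line([-120,y,0],[-120,y,24])
    line([-120,-36,24],[-120,36,24]);line([0,85,55],[0,-112,55],(0,255,0));line([83,-36,58],[83,36,58])
    cv2.imwrite(f"pics/{n}_ov.png",im)
E
```

```text
[ 5.91641745e+02 -2.37051545e+01  3.73097107e-02] [-0.6  0.7 -1.1  0.4  0.2 -1.   1.6  0.4 -0.7  0.5 -1.6 -2.6  0.9 -0.8
  1.3  1. ]
scene [ 5.92499778e+02 -2.31696720e+01  2.82982189e-02]
side [ 5.91180241e+02 -2.41012877e+01  4.35414895e-02]
```

View pics/scene_ov.png

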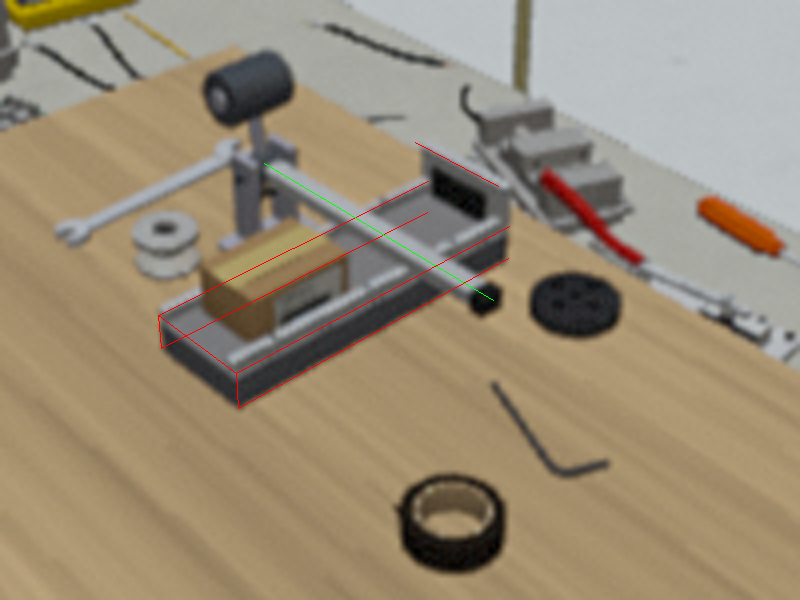

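View pics/side_ov.png

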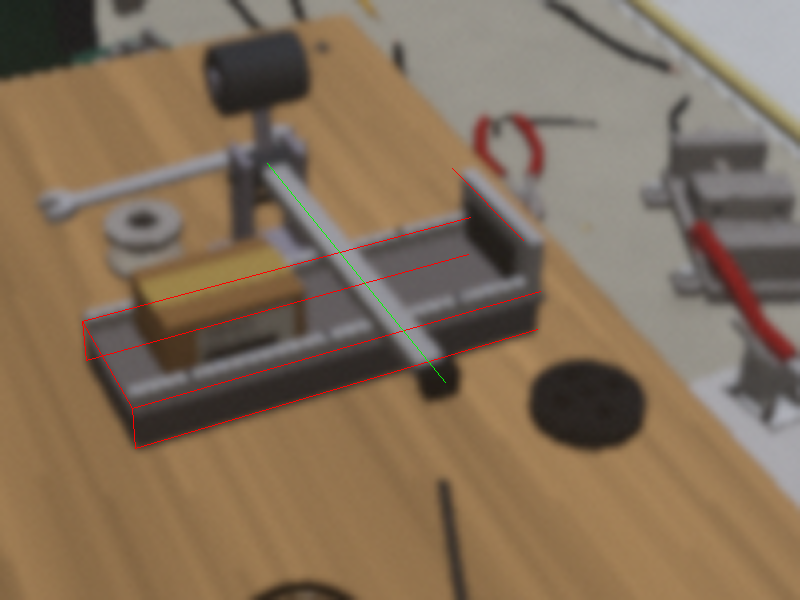

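Run:
```python
from h import *
P=[]
for n in("scene","side"):
    d=np.load(f"pics/{n}0.npz")['d'];c=manip.calibration(n);v,u=np.nonzero(d>0);z=d[v,u]
    X=np.c_[(u-c['cx'])/c['fx']*z,(v-c['cy'])/c['fy']*z,z]
    P.append((X-c['t'])@np.array(c['R']))
P=np.vstack(P);np.save("pc.npy",P)
for y in range(750,-300,-50):
    r=[]
    for x in range(0,950,50):
        m=(P[:,0]>=x)&(P[:,0]<x+50)&(P[:,1]>=y)&(P[:,1]<y+50)
        r.append(int(np.percentile(P[m,2],99)) if m.sum()>3 else -1)
    print(y,r)
p=np.load("lane.npy");c,s=np.cos(p[2]),np.sin(p[2])
Q=P-[p[0],p[1],196];L=np.c_[Q[:,0]*c+Q[:,1]*s,-Q[:,0]*s+Q[:,1]*c,Q[:,2]]
m=(abs(L[:,1])<30)&(L[:,0]>-120)&(L[:,0]<-15)&(L[:,2]>52)&(L[:,2]<66)
print("carton top",m.sum(),np.percentile(L[m],[1,5,50,95,99],axis=0).round(1))
w=(L[:,2]>90)&(L[:,2]<135)&(abs(L[:,0])<40)&(L[:,1]>50)&(L[:,1]<140)
print("weight",np.percentile(L[w],[1,50,99],axis=0).round(1))
w=(L[:,2]>2)&(L[:,2]<5)&(abs(L[:,1])<40)&(abs(L[:,0])<200)
```

```text
750 [-4, -3, -3, -3, -2, -3, -3, -4, -6, 161, 166, 166, 165, -2, -4, 24, 32, 33, 32]
700 [-3, -3, -3, -3, -3, -3, -3, -1, -1, 146, 166, 166, -1, -3, -1, 6, 2, 6, 3]
650 [-4, -3, -4, -4, -3, -4, 54, 54, 53, 25, 166, 166, 158, 158, -3, 5, 4, 4, 2]
600 [-3, -3, -3, 345, 332, -4, 54, -1, 49, 33, 164, 165, 262, 327, 404, 407, 6, -1, 3]
550 [-3, -4, -3, 346, 344, -4, 55, 55, 55, 34, 262, 265, 307, 314, 251, -1, -1, 3, 1]
500 [-3, -4, 431, 438, 513, -4, 53, -1, -1, -1, 260, 264, 264, 262, -1, -1, -1, 4, -2]
450 [-4, 344, 430, 522, 503, -4, -3, -1, -1, -1, -1, -1, -1, -1, -1, -1, -1, -3, -2]
400 [-4, 457, 558, 546, -4, -4, -5, -1, -1, -1, -1, -1, -1, -1, -1, -1, -1, 8, 7]
350 [-3, 480, 564, 549, -3, -4, -3, -1, -1, -1, -1, -1, -1, -1, -1, -1, -1, 9, 9]
300 [-4, 497, 588, 543, -4, -4, -1, -1, -1, -1, -1, -1, -1, -1, -1, -1, -1, 8, 8]
250 [-1, 518, 599, -4, -4, 198, 198, 198, 198, 198, 198, 198, 198, 198, 199, -1, -1, 8, -2]
200 [-1, 550, 611, -4, -4, 198, 198, 198, 198, 198, 198, 198, 198, 199, 198, -1, -1, -3, -3]
150 [-1, 566, 633, -4, -4, 198, 198, 198, 198, 203, 201, 203, 205, 198, 198, -
[... 252 characters left out ...]
97, 264, 263, 255, 197, -1, -1, 48, 62]
-50 [307, 304, 286, -4, -4, 198, 198, 198, 198, 256, 257, 258, 222, 255, 199, -1, -1, 30, 53]
-100 [304, 284, 278, -4, -4, 198, 198, 198, 198, 252, 255, 258, 231, 254, 198, -1, -1, 30, 56]
-150 [-1, -1, -4, -4, -4, 198, 198, 198, 198, 198, 198, 259, 247, 212, 209, -1, -1, 7, -3]
-200 [-1, -1, -1, -1, -3, 198, 198, 198, 198, 215, 215, 202, 198, 200, 198, -1, -1, -1, -1]
-250 [-1, -1, -1, -1, -1, 198, 198, 198, 198, 215, 216, 202, 198, 198, 198, 122, 122, 121, 121]
carton top 1177 [[-99.9 -28.3  52.6]
 [-98.9 -27.3  54. ]
 [-67.4  -7.6  59.1]
 [-33.6  19.4  60.7]
 [-30.4  22.3  61.3]]
weight [[-27.3  75.   91.9]
 [ -8.   82.5 113.5]
 [ 19.4 107.6 124.9]]
```

Emit:
arm_command:
  steps:
    - [0,[0,0,-4],-0.1]
    - [0,[0,0,-4],-0.1]
    - [0,[0,0,-4],-0.11]
    - [0,[0,0,-2],0]
    - [0,[0,0,0],0]

```text
clock: 0.57
eef_pos: [150.5, 529.8, 350.3]
eef_rot: [3.139, -0.007, 1.604]
wrist_force: [0.1, 0.4, 0.5]
finger_gap: 64.1
```

Emit:
arm_command:
  steps:
    - [0,[-3.5,2.1,0],0]
    - [0,[-3.5,2.1,0],0]
    - [0,[-3.5,2.1,0],0]
    - [0,[-3.5,2.1,0],0]
    - [0,[-3.5,2.1,0],0]

```text
clock: 0.98
eef_pos: [261.4, 355.8, 344.4]
eef_rot: [-3.141, 0.001, 1.604]
wrist_force: [1.7, 1.5, 0.7]
finger_gap: 30.5
```

Emit:
arm_command:
  steps:
    - [0,[-3.5,2.1,0],0]
    - [0,[-3.5,2.1,0],0]
    - [0,[-3.5,2.1,0],0]
    - [0,[-3.5,2.1,0],0]
    - [0,[-3.5,2.1,0],0]

```text
clock: 1.4
eef_pos: [372.2, 184.3, 344.6]
eef_rot: [-3.141, 0.0, 1.604]
wrist_force: [0.3, 1.1, -0.4]
finger_gap: 0.7
```

Emit:
arm_command:
  steps:
    - [0,[-3.5,2.1,0],0]
    - [0,[-3.5,2.1,0],0]
    - [0,[-3.5,2.1,0],0]
    - [0,[-2,1,0],0]
    - [0,[0,0,0],0]

```text
clock: 1.82
eef_pos: [450.1, 60.5, 343.8]
eef_rot: [-3.139, 0.001, 1.6]
wrist_force: [-0.5, 0.9, -0.2]
finger_gap: 0.8
```

Run:
```python
from h import *
s=manip.read_state();print(s['eef_pos'],s['eef_rot'],s['finger_gap'],s['wrist_force'])
p,d=manip.camera("wrist");np.savez("pics/w1.npz",p=p,d=d,pos=s['eef_pos'],rot=s['eef_rot']);cv2.imwrite("pics/w1.png",p[:,:,::-1])
```

```text
[450.07319255  60.49715512 343.78370263] [-3.13900847e+00  5.72168726e-04  1.59953634e+00] 0.7704991146498621 [-0.47747878  0.88072832 -0.23458143]
```

View pics/w1.png

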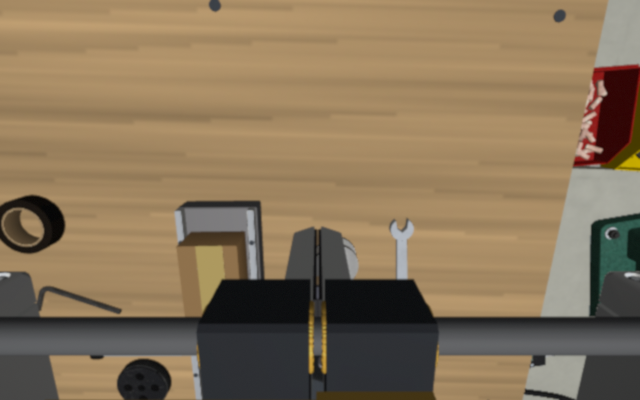

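```bash
cat >> h.py <<'E'
from scipy.spatial.transform import Rotation as Ro
def wproj(pos,rot,X):
    c=manip.calibration("wrist");T=np.array(c['tool_from_camera']);Rt=Ro.from_euler('xyz',rot).as_matrix()
    t=(np.atleast_2d(X)-pos)@Rt; P=(t-T[:3,3])@T[:3,:3]
    return np.c_[c['fx']*P[:,0]/P[:,2]+c['cx'],c['fy']*P[:,1]/P[:,2]+c['cy']]
E
python3 - <<'E'
from h import *
f=np.load("pics/w1.npz");p=np.load("lane.npy");o=(150,180)
im=cv2.resize(f['p'][180:330,150:350],None,fx=4,fy=4,interpolation=cv2.INTER_CUBIC)[:,:,::-1].copy()
cv2.imwrite("pics/w1c.png",im)
for z in(0,24):
    q=((wproj(f['pos'],f['rot'],lane2w(p,[[-120,-36,z],[-120,36,z],[-30,-36,z],[-30,36,z]]))-o)*4).round().astype(int);print(q.tolist())
    for a,b in((0,1),(0,2),(1,3)):cv2.line(im,tuple(map(int,q[a])),tuple(map(int,q[b])),(0,0,255),1)
cv2.imwrite("pics/w1o.png",im)
E
```

```text
[[149, 88], [448, 86], [185, 426], [465, 423]]
[[111, 118], [432, 115], [152, 476], [451, 474]]
```

View pics/w1o.png

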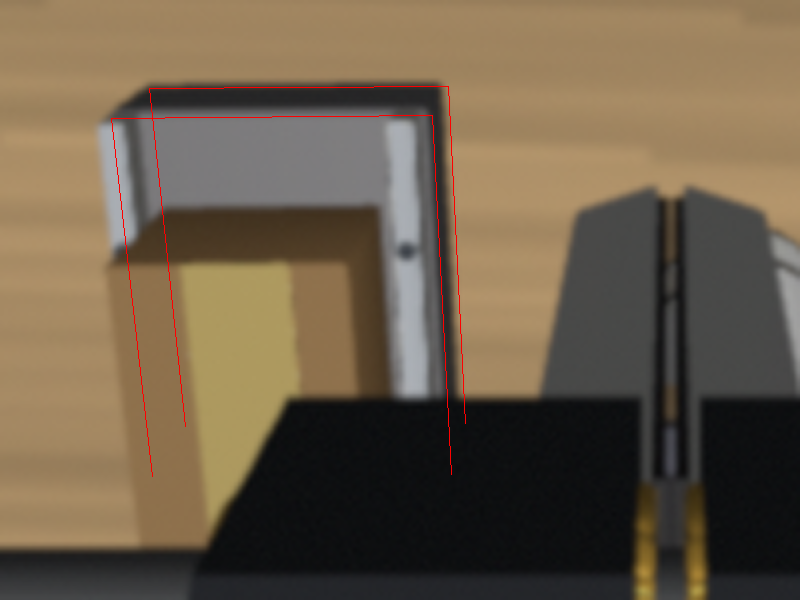

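View pics/w1c.png

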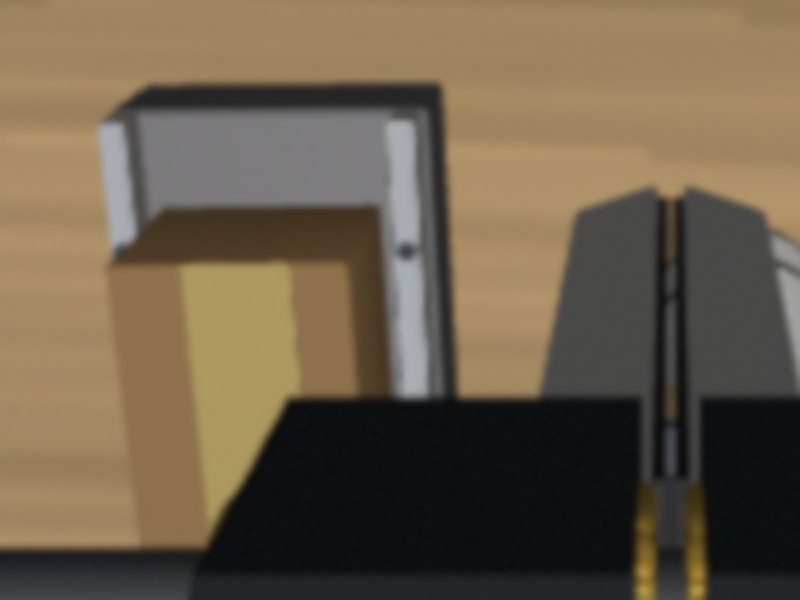

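```bash
cat >> h.py <<'E'
def go(x,y,z):
    s=manip.read_state();p=np.load("lane.npy");w=lane2w(p,[[x,y,z]])[0]
    R=Ro.from_euler('xyz',s['eef_rot']).as_matrix();return (R.T@(w-s['eef_pos'])/10).round(2)
def inlane():
    s=manip.read_state();p=np.load("lane.npy");q=s['eef_pos']-[p[0],p[1],196];c,n=np.cos(p[2]),np.sin(p[2])
    return np.array([q[0]*c+q[1]*n,-q[0]*n+q[1]*c,q[2]]).round(1),s['eef_rot'][2]-p[2]-np.pi/2,s['wrist_force'].round(1)
E
python3 - <<'E'
from h import *
p=np.load("lane.npy");p[1]-=1.5;np.save("lane.npy",p)
print(inlane(),go(-19,40,148),go(-19,40,82))
E
```

```text
(array([-139. ,   92.7,  148.1]), np.float64(-0.007792719496151124), array([-0.1,  1.1, -0.6])) [-5.17 12.04 -0.02] [-5.17 12.06  6.58]
```

Emit:
arm_command:
  steps:
    - [0,[-1.3,3,0],0]
    - [0,[-1.3,3,0],0]
    - [0,[-1.3,3,0],0]
    - [0,[-1.3,3,0],0]
    - [0,[0,0,0],0]

```text
clock: 2.28
eef_pos: [573.2, 15.2, 342.2]
eef_rot: [-3.137, -0.0, 1.603]
wrist_force: [-0.5, -0.1, 0.1]
finger_gap: 0.2
```

Emit:
arm_command:
  steps:
    - [0,[0,0,2.2],0]
    - [0,[0,0,2.2],0]
    - [0,[0,0,2.2],0]
    - [0,[0,0,0],0]
    - [0,[0,0,0],0]

```text
clock: 2.7
eef_pos: [569.9, 16.8, 279.3]
eef_rot: [-3.14, -0.0, 1.605]
wrist_force: [0.3, -0.1, 0.5]
finger_gap: 0.3
```

Run:
```python
from h import *
print(inlane())
for n in("scene","side"):
    p,d=manip.camera(n);cv2.imwrite(f"pics/{n}1.png",cv2.resize(p[120:270,250:450],None,fx=4,fy=4,interpolation=cv2.INTER_CUBIC)[:,:,::-1])
```

```text
(array([-20.2,  42.7,  83.3]), np.float64(-0.0032952863617752293), array([ 0.3, -0.1,  0.5]))
```

View pics/scene1.png

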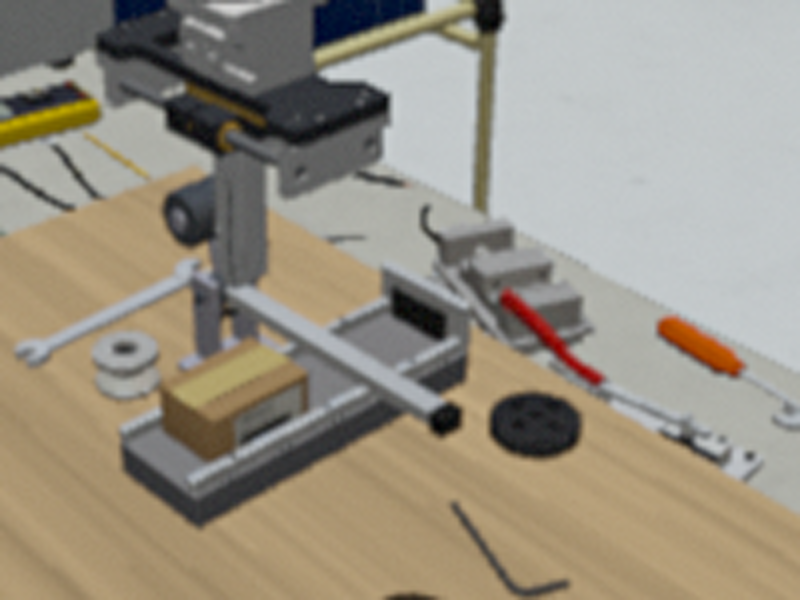

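View pics/side1.png

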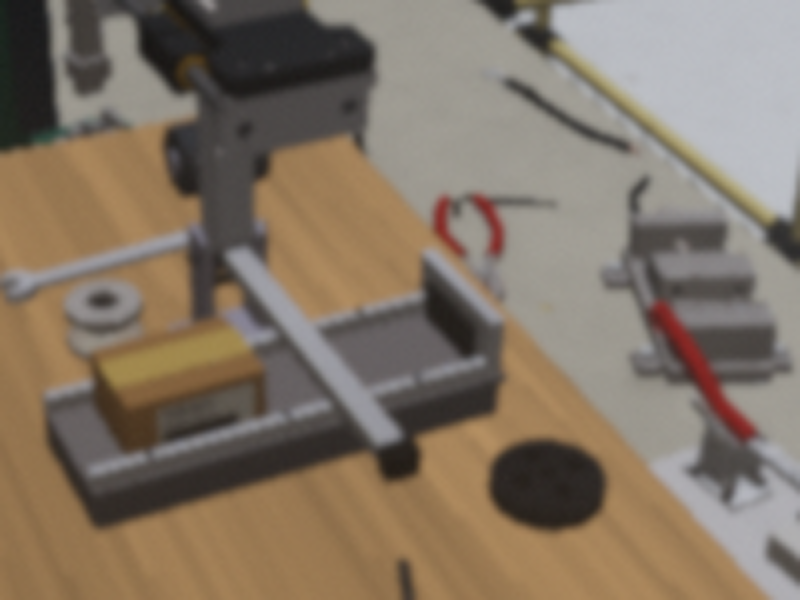

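The closed fingers stand just on the −y side of the counterweight, above the bar. Now I'll push the weight gently towards +y.

Emit:
arm_command:
  steps:
    - [0,[0.6,0,0],0]
    - [0,[0.6,0,0],0]
    - [0,[0.6,0,0],0]
    - [0,[0.4,0,0],0]
    - [0,[0.4,0,0],0]

```text
clock: 3.22
eef_pos: [569.8, 41.8, 279.9]
eef_rot: [3.141, 0.001, 1.604]
wrist_force: [-1.5, -7.6, 5.9]
finger_gap: 0.4
```

Emit:
arm_command:
  steps:
    - [0,[0.4,0,0],0]
    - [0,[0.4,0,0],0]
    - [0,[0.4,0,0],0]

```text
clock: 3.47
eef_pos: [569.3, 53.1, 279.9]
eef_rot: [3.141, 0.002, 1.603]
wrist_force: [-0.6, -8.4, -1.5]
finger_gap: 0.4
```

Run:
```python
from h import *
print(inlane())
for n in("scene",):
    p,d=manip.camera(n);cv2.imwrite(f"pics/{n}2.png",cv2.resize(p[120:270,250:450],None,fx=4,fy=4,interpolation=cv2.INTER_CUBIC)[:,:,::-1])
```

```text
(array([-19.4,  79.1,  83.9]), np.float64(-0.0048396839030613314), array([-0.6, -8.4, -1.5]))
```

View pics/scene2.png

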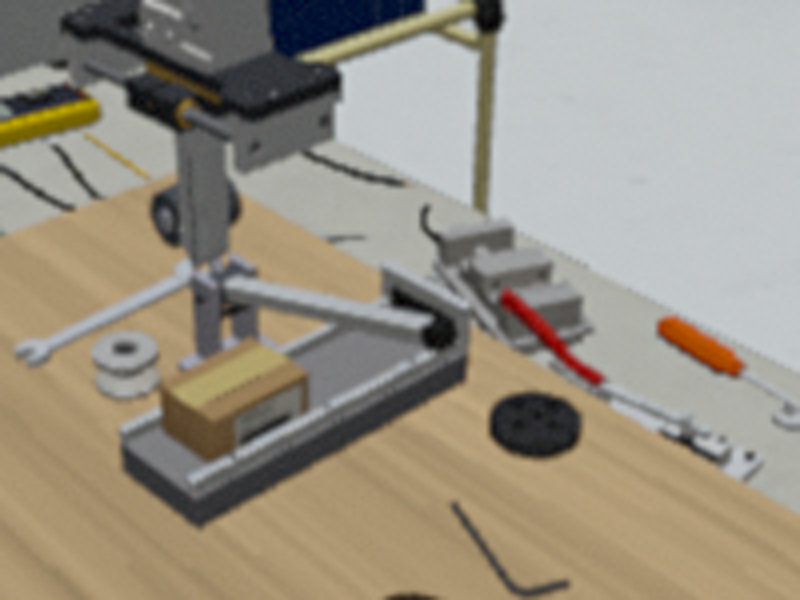

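The bar has risen to about 0.3 rad, with the cap near (437,330) in the crop, and the weight is moving with the finger. I'll keep going.

Emit:
arm_command:
  steps:
    - [0,[0.4,0,0],0]
    - [0,[0.4,0,0],0]
    - [0,[0.4,0,0],0]
    - [0,[0.3,0,0],0]

```text
clock: 3.85
eef_pos: [568.6, 67.9, 278.4]
eef_rot: [-3.14, 0.002, 1.603]
wrist_force: [-0.4, -7.2, -3.3]
finger_gap: 0.4
```

Run:
```python
from h import *
print(inlane())
for n in("scene",):
    p,d=manip.camera(n);cv2.imwrite(f"pics/{n}3.png",cv2.resize(p[120:270,250:450],None,fx=4,fy=4,interpolation=cv2.INTER_CUBIC)[:,:,::-1])
```

```text
(array([-19.6,  93.9,  82.4]), np.float64(-0.004993329453736317), array([-0.4, -7.2, -3.3]))
```

View pics/scene3.png

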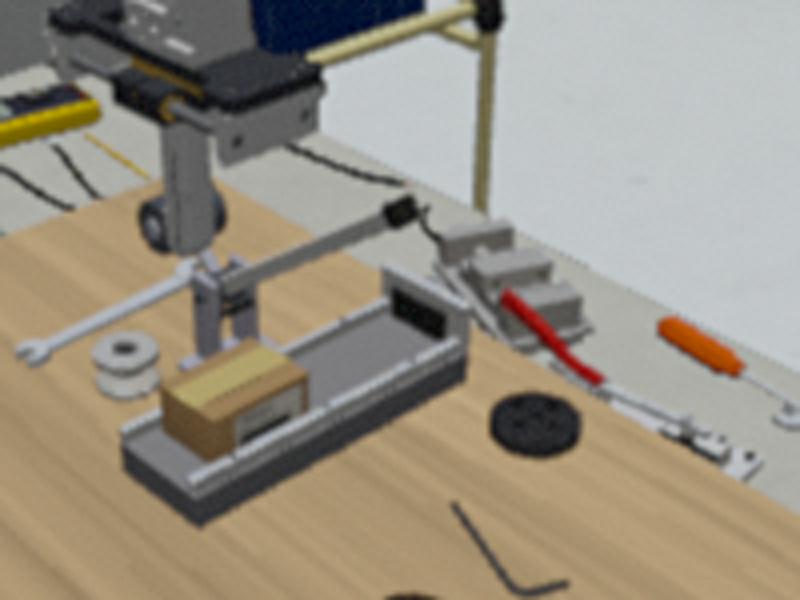

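Emit:
arm_command:
  steps:
    - [0,[0.4,0,0],0]
    - [0,[0.3,0,0],0]
    - [0,[0,0,0],0]

```text
clock: 4.15
eef_pos: [568.6, 76.4, 279.5]
eef_rot: [3.141, -0.001, 1.604]
wrist_force: [0.2, -0.1, 0.0]
finger_gap: 0.3
```

Run:
```python
from h import *
print(inlane())
for n in("scene",):
    p,d=manip.camera(n);cv2.imwrite(f"pics/{n}4.png",cv2.resize(p[120:270,250:450],None,fx=4,fy=4,interpolation=cv2.INTER_CUBIC)[:,:,::-1])
```

```text
(array([-19.3, 102.4,  83.5]), np.float64(-0.0036496625609090394), array([ 0.2, -0.1,  0. ]))
```

View pics/scene4.png

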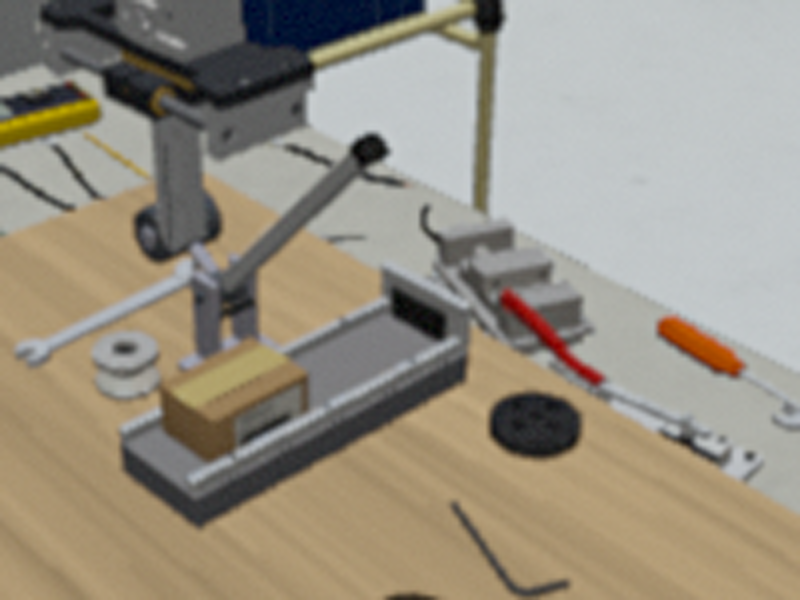

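The force has dropped to zero and the bar is past its balance point, so I'm backing off along −x.

Emit:
arm_command:
  steps:
    - [0,[0,-3.5,0],0]
    - [0,[0,-3.5,-0.5],0]
    - [0,[0,-3.5,-0.5],0]
    - [0,[0,-3.5,0],0]
    - [0,[0,0,0],0]

```text
clock: 4.62
eef_pos: [424.8, 71.3, 290.4]
eef_rot: [3.14, -0.001, 1.605]
wrist_force: [-0.8, -0.1, 0.6]
finger_gap: 0.2
```

Emit:
arm_command:
  steps:
    - [0.3,[-2.5,0,0],0]
    - [0.3,[-2.5,0,0],0]
    - [0.3,[-2.5,0,0],0]
    - [0.3,[-2.5,0,0],0]
    - [0.3,[0,0,0],0]

```text
clock: 5.03
eef_pos: [432.3, -31.6, 289.6]
eef_rot: [3.141, 0.0, 1.602]
wrist_force: [-0.1, 0.9, -0.5]
finger_gap: 27.0
```

Run:
```python
from h import *
print(inlane(),manip.read_state()['finger_gap'],go(-116,0,70))
for n in("scene",):
    p,d=manip.camera(n);cv2.imwrite(f"pics/{n}5.png",cv2.resize(p[90:270,230:450],None,fx=3.5,fy=3.3,interpolation=cv2.INTER_CUBIC)[:,:,::-1])
```

```text
(array([-159.4,   -0.4,   93.6]), np.float64(-0.006272727876880602), array([-0.1,  0.9, -0.5])) 27.041207058513486 [0.07 4.34 2.36]
```

View pics/scene5.png

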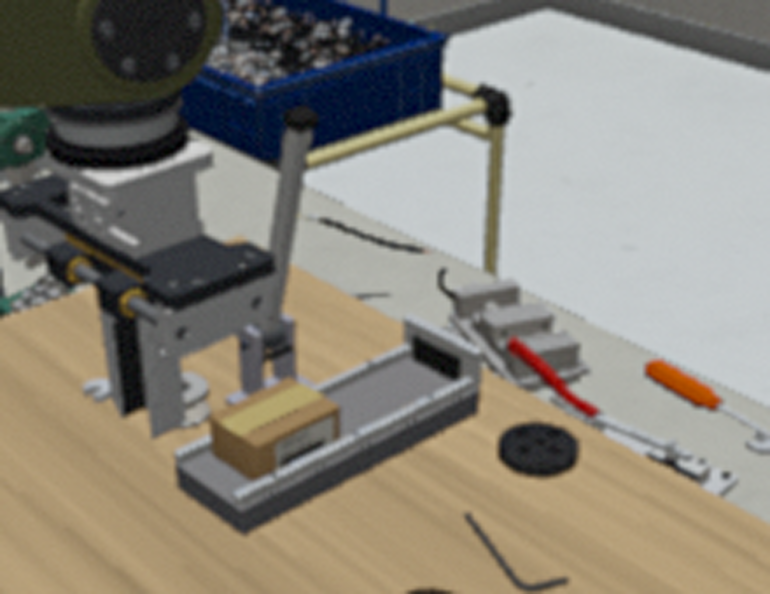

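Emit:
arm_command:
  steps:
    - [0.3,[0,0,1.9],0]
    - [0.3,[0,0,1.9],0]
    - [0.3,[0,0,1.8],0]
    - [0.3,[0,0,0],0]
    - [0.3,[0,0,0],0]

```text
clock: 5.5
eef_pos: [432.0, -28.3, 233.6]
eef_rot: [-3.141, -0.0, 1.605]
wrist_force: [-0.3, 0.3, 0.2]
finger_gap: 28.1
```

Emit:
arm_command:
  steps:
    - [0.3,[0,1.2,0],0]
    - [0.3,[0,1.2,0],0]
    - [0.3,[0,1,0],0]
    - [0.3,[0,0,0],0]
    - [0.3,[0,0,0],0]

```text
clock: 5.92
eef_pos: [466.2, -27.6, 233.9]
eef_rot: [3.141, 0.0, 1.604]
wrist_force: [-0.2, 1.0, 0.0]
finger_gap: 28.3
```

Emit:
arm_command:
  steps:
    - [0.3,[0,0,0],0]
    - [0.3,[0,0,0],0]
    - [0.3,[0,0,0],0]
    - [0.3,[0,0,0],0]
    - [0.3,[0,0,0],0]

```text
clock: 6.33
eef_pos: [465.8, -27.8, 233.6]
eef_rot: [3.141, 0.0, 1.604]
wrist_force: [-0.7, 0.1, -0.8]
finger_gap: 29.0
```

Emit:
arm_command:
  steps:
    - [0.3,[0,0,0],0]
    - [0.3,[0,0,0],0]
    - [0.3,[0,0,0],0]
    - [0.3,[0,0,0],0]
    - [0.3,[0,0,0],0]

```text
clock: 6.75
eef_pos: [466.0, -27.8, 233.4]
eef_rot: [-3.142, -0.0, 1.604]
wrist_force: [0.7, 0.7, 0.3]
finger_gap: 28.1
```

Emit:
arm_command:
  steps:
    - [0.3,[0,0,0],0]
    - [0.3,[0,0,0],0]
    - [0.3,[0,0,0],0]
    - [0.3,[0,0,0],0]
    - [0.3,[0,0,0],0]

```text
clock: 7.17
eef_pos: [466.0, -27.7, 233.4]
eef_rot: [3.142, -0.0, 1.604]
wrist_force: [1.1, 0.0, -0.2]
finger_gap: 28.0
```

Run:
```python
from h import *
print(inlane(),manip.read_state()['finger_gap'])
for n in("scene","side"):
    p,d=manip.camera(n);cv2.imwrite(f"pics/{n}6.png",cv2.resize(p[90:270,230:450],None,fx=3.5,fy=3.3,interpolation=cv2.INTER_CUBIC)[:,:,::-1])
    pp=np.load("lane.npy")
    for a in(1.8,2.0):
        print(n,a,((proj(n,lane2w(pp,[[0,85-189*np.cos(a),55+189*np.sin(a)]]))-[230,90])*[3.5,3.3]).round())
```

```text
(array([-125.7,    2.1,   37.4]), np.float64(-0.004064524908436784), array([ 1.1,  0. , -0.2])) 27.978923258343006
scene 1.8 [[215.  85.]]
scene 2.0 [[184.  88.]]
side 1.8 [[232.  -2.]]
side 2.0 [[209.  -2.]]
```

View pics/scene6.png

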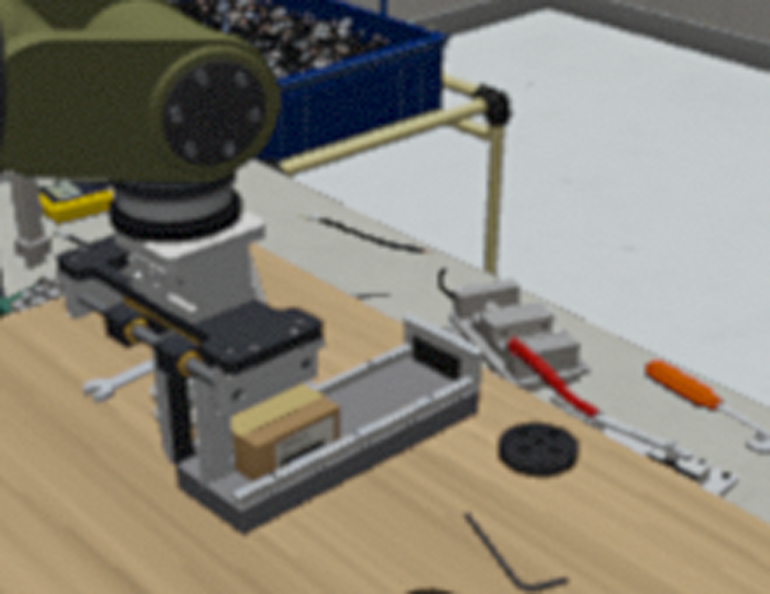

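View pics/side6.png

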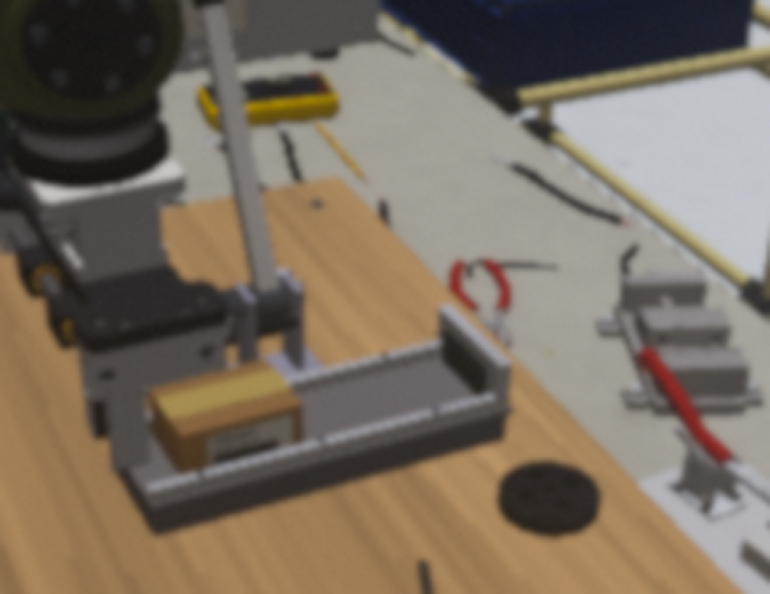

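The bar rests at about 2.0 rad: the tip is at (208,-2) in the side crop, and 2.0 rad predicts (209,-2). The carton hasn't moved. Next is the carton push.

Emit:
arm_command:
  steps:
    - [0.3,[-0.2,0.5,0],0]
    - [0.3,[0,0.4,0],0]
    - [0.3,[0,0.4,0],0]
    - [0.3,[0,0.5,0],0]
    - [0.3,[0,0.6,0],0]

```text
clock: 7.68
eef_pos: [490.4, -29.0, 233.4]
eef_rot: [-3.141, -0.0, 1.604]
wrist_force: [-1.7, 0.3, 1.0]
finger_gap: 28.2
```

Emit:
arm_command:
  steps:
    - [0.3,[0,0.6,0],0]
    - [0.3,[0,0.6,0],0]
    - [0.3,[0,0.6,0],0]
    - [0.3,[0,0.6,0],0]
    - [0.3,[0,0.6,0],0]

```text
clock: 8.1
eef_pos: [520.6, -28.0, 233.4]
eef_rot: [-3.141, 0.0, 1.604]
wrist_force: [-1.0, 0.7, 1.6]
finger_gap: 28.2
```

Run:
```python
from h import *
print(inlane(),manip.read_state()['finger_gap'])
for n in("side",):
    p,d=manip.camera(n);cv2.imwrite(f"pics/{n}7.png",cv2.resize(p[90:270,230:450],None,fx=3.5,fy=3.3,interpolation=cv2.INTER_CUBIC)[:,:,::-1])
```

```text
(array([-71.1,  -0.1,  37.4]), np.float64(-0.004093311052544291), array([-1. ,  0.7,  1.6])) 28.237867461537203
```

View pics/side7.png

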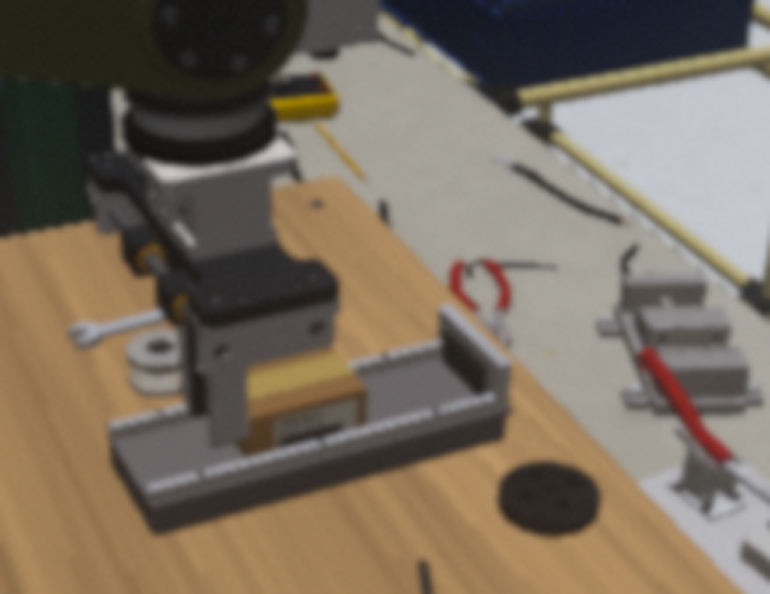

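The carton slides straight between the rails.

Emit:
arm_command:
  steps:
    - [0.3,[0,0.7,0],0]
    - [0.3,[0,0.7,0],0]
    - [0.3,[0,0.7,0],0]
    - [0.3,[0,0.7,0],0]
    - [0.3,[0,0.7,0],0]

```text
clock: 8.57
eef_pos: [555.7, -26.8, 233.4]
eef_rot: [-3.141, -0.0, 1.604]
wrist_force: [-1.7, -0.3, 1.3]
finger_gap: 28.1
```

Emit:
arm_command:
  steps:
    - [0.3,[0,0.6,0],0]
    - [0.3,[0,0.6,0],0]
    - [0.3,[0,0.6,0],0]
    - [0.3,[0,0.5,0],0]
    - [0.3,[0,0.5,0],0]

```text
clock: 8.98
eef_pos: [583.5, -25.9, 233.4]
eef_rot: [-3.142, 0.0, 1.604]
wrist_force: [-1.5, -0.6, 0.6]
finger_gap: 28.5
```

Emit:
arm_command:
  steps:
    - [0.3,[0,0.3,0],0]
    - [0.3,[0,0.3,0],0]
    - [0.3,[0,0.2,0],0]
    - [0.3,[0,0,0],0]

```text
clock: 9.32
eef_pos: [591.3, -25.6, 233.4]
eef_rot: [3.141, 0.0, 1.604]
wrist_force: [0.3, 0.0, 0.1]
finger_gap: 27.9
```

Run:
```python
from h import *
print(inlane(),manip.read_state()['finger_gap'])
for n in("side","scene"):
    p,d=manip.camera(n);cv2.imwrite(f"pics/{n}8.png",cv2.resize(p[90:270,230:450],None,fx=3.5,fy=3.3,interpolation=cv2.INTER_CUBIC)[:,:,::-1])
```

```text
(array([-0.4, -0.4, 37.4]), np.float64(-0.004069423114681392), array([0.3, 0. , 0.1])) 27.904141684414302
```

View pics/side8.png

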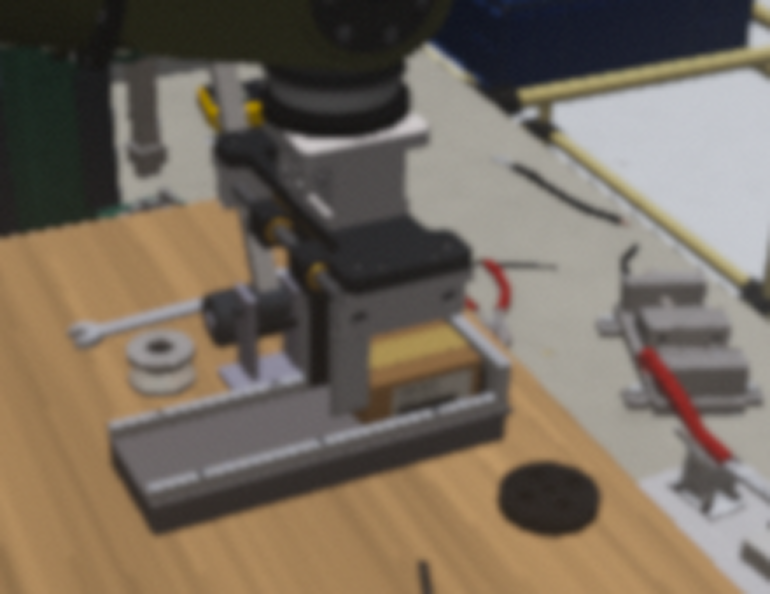

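View pics/scene8.png

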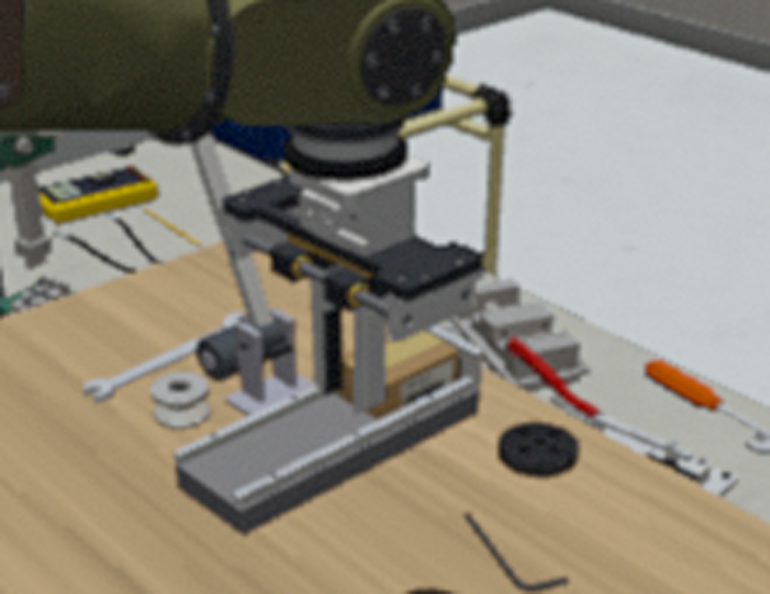

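Emit:
arm_command:
  steps:
    - [0.3,[0,0.2,0],0]
    - [0.3,[0,0.2,0],0]

```text
clock: 9.58
eef_pos: [593.2, -25.6, 233.6]
eef_rot: [-3.136, 0.0, 1.604]
wrist_force: [-33.2, -1.9, 13.2]
finger_gap: 28.0
```

Emit:
arm_command:
  steps:
    - [0.3,[0,0.1,0],0]
    - [0.3,[0,0.1,0],0]

```text
clock: 9.75
eef_pos: [593.2, -25.6, 233.6]
eef_rot: [-3.131, -0.0, 1.604]
wrist_force: [-45.4, -2.2, 16.3]
finger_gap: 28.4
```

Emit:
arm_command:
  steps:
    - [0.3,[0,0.1,0],0]
    - [0.3,[0,0,0],0]

```text
clock: 9.92
eef_pos: [593.2, -25.7, 233.7]
eef_rot: [-3.128, -0.0, 1.604]
wrist_force: [-48.5, -1.4, 18.1]
finger_gap: 28.4
```

Firm contact: −48 N on the wrist and no more travel. Backing off to check.

Emit:
arm_command:
  steps:
    - [0.3,[0,-0.5,0],0]
    - [0.3,[0,-1.5,0],0]
    - [0.3,[0,-3,0],0]
    - [0.3,[0,-3,0],0]
    - [0.3,[0,-3,0],0]

```text
clock: 10.33
eef_pos: [486.8, -29.0, 233.2]
eef_rot: [3.142, 0.0, 1.604]
wrist_force: [0.2, -0.3, 0.2]
finger_gap: 28.2
```

Emit:
arm_command:
  steps:
    - [0.3,[0,-3,0],0]
    - [0.3,[0,-3,-2],0]
    - [0.3,[0,-2,-3],0]
    - [0.3,[0,0,-2],0]
    - [0.3,[0,0,0],0]

```text
clock: 10.75
eef_pos: [408.5, -31.9, 307.9]
eef_rot: [3.134, 0.002, 1.604]
wrist_force: [0.2, 0.1, -0.2]
finger_gap: 28.3
```

Run:
```python
from h import *
print(inlane(),manip.read_state()['finger_gap'])
lp=np.load("lane.npy")
for n in("side","scene"):
    p,d=manip.camera(n);cv2.imwrite(f"pics/{n}9.png",cv2.resize(p[150:240,250:400],None,fx=5,fy=5,interpolation=cv2.INTER_CUBIC)[:,:,::-1])
    cv2.imwrite(f"pics/{n}9f.png",p[:,:,::-1])
    c=manip.calibration(n);v,u=np.nonzero(d>0);z=d[v,u];X=(np.c_[(u-c['cx'])/c['fx']*z,(v-c['cy'])/c['fy']*z,z]-c['t'])@np.array(c['R'])
    Q=X-[lp[0],lp[1],196];cc,s=np.cos(lp[2]),np.sin(lp[2]);L=np.c_[Q[:,0]*cc+Q[:,1]*s,-Q[:,0]*s+Q[:,1]*cc,Q[:,2]]
    m=(abs(L[:,1])<30)&(L[:,0]>-20)&(L[:,0]<76)&(L[:,2]>53)&(L[:,2]<70);print(n,np.percentile(L[m],[1,50,99],axis=0).round(1))
```

```text
(array([-1.832e+02,  1.000e-01,  1.119e+02]), np.float64(-0.004432864460238051), array([ 0.2,  0.1, -0.2])) 28.31625008305855
side [[ 11.  -28.1  53.2]
 [ 41.1  -7.2  59.2]
 [ 75.   22.8  61.6]]
scene [[  9.8 -27.6  53.2]
 [ 39.3  -5.3  58.7]
 [ 75.4  22.6  60.9]]
```

View pics/side9.png

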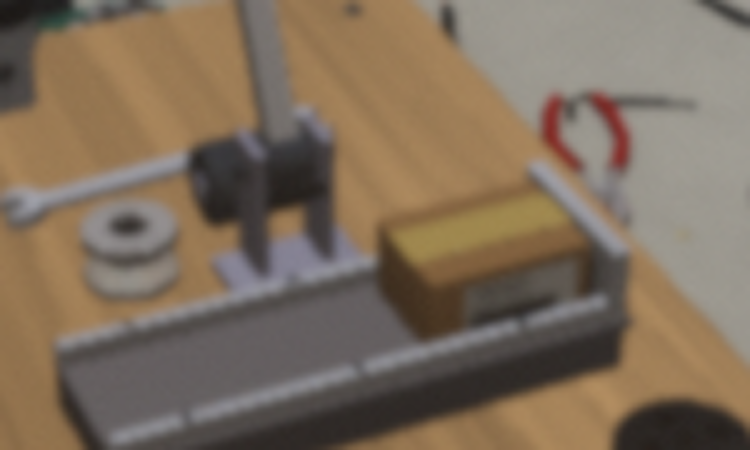

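View pics/scene9.png

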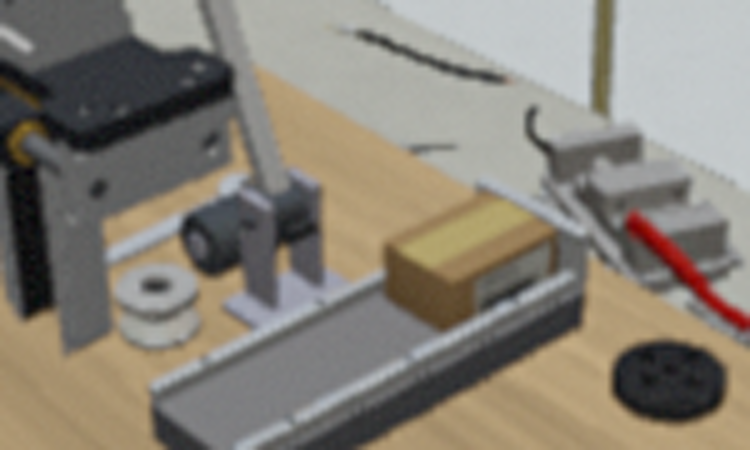

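View pics/side9f.png

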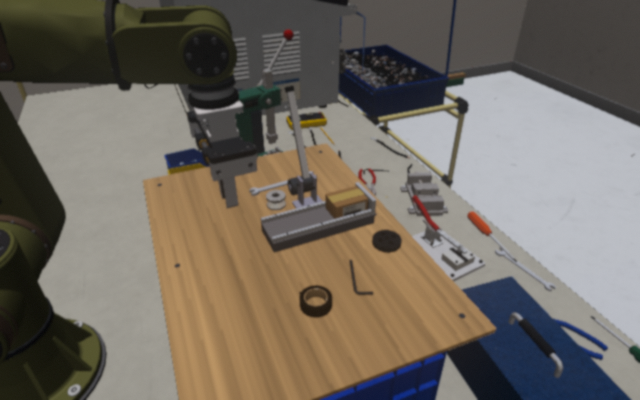

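Run:
```python
from h import *
lp=np.load("lane.npy")
im=cv2.imread("pics/side9f.png");o=(320,175)
a=cv2.resize(im[175:225,320:390],None,fx=10,fy=10,interpolation=cv2.INTER_CUBIC)
cv2.imwrite("pics/s10.png",a)
for n in("side","scene"):
    print(n,proj(n,lane2w(lp,[[13,-25,59],[83,-25,59],[13,25,59],[83,-30,58],[83,30,58],[95,-36,24],[95,-36,0]])).round(1).tolist())
im=cv2.imread("pics/scene9f.png")
cv2.imwrite("pics/s11.png",cv2.resize(im[180:225,320:375],None,fx=12,fy=12,interpolation=cv2.INTER_CUBIC))
```

```text
side [[336.1, 206.0], [368.3, 197.1], [324.9, 192.6], [369.6, 198.9], [354.8, 183.7], [375.3, 213.1], [374.5, 222.6]]
scene [[340.5, 205.3], [361.6, 194.6], [326.2, 197.0], [363.1, 195.7], [345.8, 186.5], [367.8, 206.7], [367.4, 214.7]]
```

View pics/s10.png

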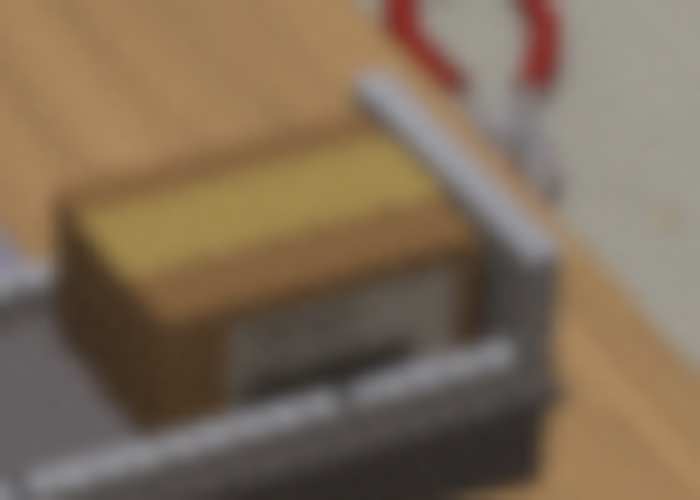

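View pics/s11.png

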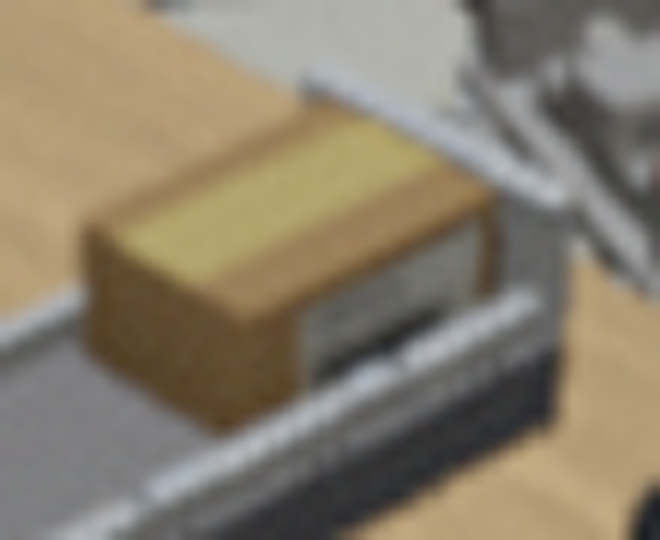

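Run:
```python
from cell import manip
s=manip.read_state();print(s['clock'],abs(s['qd']).max(),s['wrist_force'],manip.sign_off())
```

```text
the job is handed in; nothing more can be done
10.85 0.032117225020078036 [ 0.17055274  0.72953752 -0.61764636] None
```

I raised the barrier, pushed the carton flush against the end stop, and handed the job in at about 10.9 s. No verdict was reported, so what follows rests on my own checks.

- **Barrier:** The tool always points down, so I pushed sideways on the bar's counterweight with the shut fingers instead of lifting at bar_lift. Once the bar was past its balance point I backed away and it rose by itself. Before I touched the carton, its tip matched the position predicted for 2.0 rad to within a few pixels in the enlarged side picture. It was still up in the last pictures.
- **Carton:** I pushed it along the lane with two fingertips until it met the stop. In the last pictures its near top edge is within about 1 pixel (2–3 mm) of where a flush carton should show. The depth readings put its rear edge at x 10–11 mm against 13 mm expected for flush. That gap fits their bias and the roughly 2 mm uncertainty in the lane's position.
- **Bystanders and robot:** The roller, wheel, tape, hex key and spanner look unmoved by eye; I did not measure them. The gripper was clear of everything.

At the stop I pressed harder than needed. The wrist force reached about 48 N through the fingers, well under the 120 N wrist limit. The 40 N limit is for the arm and gripper body, which I had planned to stay clear, but I did not measure force on them separately.

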